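Jack up the lug side of a bench kiln and hold it

ROBOT

A 6-joint arm with a two-finger parallel gripper is mounted at the origin on the work surface. World frame = base frame: x ahead of the robot, y to its left, z up, the work surface at z = 0. Lengths are in m, angles in degrees, forces in N, time in s.
With the tool pointing down it reaches from about 0.3 to 0.775 m from the base axis. Payload 14.6 kg.
Tool frame: the origin (TCP) lies midway between the tips of the shut fingers; the grasp point (between the pads) lies 19 mm behind it; z points along the fingers, y is the direction in which the jaws open and shut (so a half turn about z gives the same grasp; the last joint's range is limited). The gripper opens to 85 mm and grips with 20 to 120 N. Pads are 22 mm wide; open, the fingers measure 114 mm over their backs; the gripper's body (76 mm by 85 mm) begins 54 mm behind the grasp point. The pads swing forward as they close: fully open they stand 13 mm farther back than shut.
Start: joints at [-71.196, 17.183, 87.147, -0, 75.671, -3.816], TCP at [0.212, -0.508, 0.231] pointing down, gripper open.
Joint ranges: [-173.82, 173.82], [-45.26, 126.66], [13.44, 144.39], [-59.66, 239.66], [0, 175.72], [-146.38, 146.38]. Speed limits (degrees/s): [127.2, 127.2, 147.25, 180, 180, 180].

INTERFACE

Orientations are given as [roll, pitch, yaw] about the fixed x, y, z axes, in that order (R = Rz(yaw) Ry(pitch) Rx(roll)).
In Python, from bench import readout, eyes, workorder gives the robot as it stands.
- The arm moves only by the tool apply_moves, never from a script. Its arguments are lists of equal length, an entry for each row: "dp": the shift along the tool's x, y, z in mm, a list of three; "dr": the turn, a rotation vector about the tool's x, y, z in rad, a list of three; "grip": the opening in per cent of the stroke, from 0 (shut) to 100 (fully open). In form: {"dp": [[tx, ty, tz], ...], "dr": [[rx, ry, rz], ...], "grip": [grip, ...]}. A call has 1 to 5 rows; each row is the pose to reach, as a shift and turn from the pose measured when the call began, along the tool's axes at that moment; what a row does not reach only later rows make up. A row lasts 1/12 s, in which the tool goes at most 41.7 mm and 7.16 degrees, less where a joint would pass 70% of its speed; a pose out of reach is approached as far as the arm can. A call with a gripper value outside its range is refused whole. The fingers move at their own pace and stop on an object; "newtons" is the grip in N (left out, the last holds). Time passes only in rows, so rows that repeat a pose let the fingers close. It gives the time, the measured TCP pose, the force and the opening at its end, in the units of the state.
- readout.observe(): the state, without advancing time (a new reading comes with each control period).
- eyes.get_image(name): name is "scene" or "side" or "wrist"; returns the picture (480x640x3 uint8, red, green, blue); there is no depth.
- eyes.get_calibration(name): a dict with "camera_matrix" (3x3 intrinsics, pixels), "k1" (the pictures are not rectified: a ray, as slopes to the right and down, at radius r is drawn at 1 + k1 r^2 times it, then the intrinsics apply), "T" (4x4, takes a point from camera to world coordinates). Camera axes: x right, y down, z forward; pixel columns grow to the right and rows downward; lengths in m; the calibration is good to about 2 mm. A picture is of the moment at which its call begins: read the wrist's pose just before it. get_calibration takes no time and is no camera call; for the wrist camera it gives the pose at the moment of the call.
- workorder.hand_in(): hands the job in, once; it reports no verdict.
The state is a dict: "clock": time; "joint_positions": joint angles; "qd": joint speeds; "joint_torque": joint torques, N m; "tcp_pos": TCP position; "orientation": TCP orientation; "force": force on the tool from outside, world axes, zero at the start; "wrist_torque": the same for the moment, N m; "gripper_width": finger opening in m.
Only numpy, scipy, OpenCV 4.12 (cv2) and the standard library are available. Lean on these libraries where they do the work, as an engineer would, in place of code of your own. Each camera call takes 0.05 s, during which the arm holds its last target.

TASK

The feet under the lug side of the bench kiln need changing: carry or slide the ratchet jack over, set its saddle under the marked lift pad of the kiln, then pump the jack's handle until both feet on that side are about a centimetre clear of the bench. The jack's holding pawl is taken out, so the kiln sinks again as soon as the handle comes up: finish with the handle held down and the kiln up on the jack, and do not let go. Do not shove the kiln along the bench, do not lift it with the arm, and leave the other things on the bench alone.

Things in the scene. Friction and masses are not known exactly. Their poses are not given: they have to be found in the camera images.
- kiln: Grey box-shaped bead-annealing kiln, about 8 kg, standing loose on four rubber feet; case 340 (x) x 300 (y) x 205 mm, its underside 30 mm and its top 243 mm above the bench. Origin: on the bench below its centre. Its own -x face has the steel door, its +y face the lug that carries the lift pad. Feet at x +-130, y +-120 mm. When jacked it tilts about its two far (-y) feet.
- lift_pad (a point): The marked lift point: centre of the flat underside of the round steel pad (32 mm across) below the steel lug that sticks out 46 mm from the middle of the kiln's +y face; the upper side of the lug and the face above it bear a small dark triangle. Kiln frame: (0, 178, 125) mm, so 28 mm out from the face and 125 mm above the bench. While the kiln is jacked up the pad shifts some 5 to 8 mm towards the kiln's far side (-y) over the saddle.
- near_foot_front (a point): centre of the underside of the kiln's foot on the lug side at its door end, at kiln x -130, y +120 mm; height 0 while that rubber foot (32 mm across, 30 mm high) stands on the bench
- near_foot_back (a point): centre of the underside of the kiln's other foot on the lug side, at kiln x +130, y +120 mm; height 0 while that rubber foot (32 mm across, 30 mm high) stands on the bench
- jack: Aluminium and steel ratchet toe jack, 0.9 kg in all, standing loose on the bench. Origin: underside of its base plate, below the housing. Base plate 10 mm thick, x -110 to +82, y +-45 mm. Upright housing x -28 to +22, y +-23 mm (46 mm across the cheeks), from 10 to 95 mm above the bench: the place to grasp it, from above. The toothed rack runs up the front of the housing at x 26 to 36 and carries the saddle arm towards the jack's +x; the handle points to -x.
- saddle (a point): Centre of the top face of the jack's round saddle, 44 mm across, jack frame (60, 0) mm, 100 mm above the bench with the rack right down. Its height is 100 mm plus the value of joint jack_rack.
- jack_rack (a joint): Height of the rack and saddle above their lowest position, m, 0 to 0.058; starts 0 to 0.007. Each down-stroke of the handle carries it up; a brake of about 8 N keeps it there with nothing on the saddle, but the kiln (25 to 50 N on the saddle) pushes it down again when the handle comes up, until the kiln stands on its feet with the pad resting on the saddle.
- jack_handle (a joint): Pump handle angle, rad: 0 = up (30 degrees above level), 0.65 = fully down (7 degrees below). A spring brings it up. A full stroke lifts the rack 16 to 26 mm (40 mm per rad; a pawl on rungs 10 mm apart first takes up to 10 mm to catch). About 5 N at the grip unloaded, 10 to 20 N lifting the kiln. Usually stroke 1 brings the saddle to the pad and stroke 2 lifts the feet 15 to 18 mm; more do no harm.
- handle_grip (a point): Point on the axis of the pump handle, in its black rubber grip (24 mm thick, from 118 to 230 mm from the pivot), 190 mm from the pivot. The pivot lies at (-12, 0, 70) mm in the jack frame, its axis along the jack's y; the handle runs from it towards the jack's -x and upwards. The grip point is about 164 mm above the bench with the handle up and 45 mm with it down.
- rod_can: Bystander: open stainless steel can with glass rods in it, 92 mm across, 115 mm high (rods to 170 mm). Origin: centre of its underside.
- marver: Bystander: black graphite slab, 100 x 75 x 18 mm. Origin: centre of its underside.
- bead_dish: Bystander: low round aluminium dish with beads, 150 mm across, 22 mm high. Origin: centre of its underside.
- paddle: Bystander: graphite paddle with a wooden handle, 200 mm long, 45 mm wide, 22 mm high, lying flat. Origin: on the bench near its middle.

How it is judged (in metres and radians):
On the way, in this order (a step that is already met when the one before it is completed fails the run):
1. the jack stands on the bench with its saddle under the lift pad, centres within 13 mm seen from above (horizontal distance between saddle and lift_pad below 0.013 m and height (world z) of jack below 0.004 m and angle between jack's own z axis and vertical below 0.05 rad), for 0.2 s.
2. the jack carries the kiln: both near feet are more than 8 mm clear of the bench (height (world z) of each of near_foot_front, near_foot_back above 0.008 m and contact force between jack and kiln above 10 N), for 0.2 s.
At the end, for the whole second after the job is handed in: Lug-side feet over 8 mm above the bench, kiln origin under 20 mm; saddle bears on the kiln with over 10 N, centre within 22 mm of the pad's (from above); jack upright within 0.08 rad; handle past 0.3 rad, fingers on it with over 3 N; robot off the kiln; kiln still (all of step 2 and height (world z) of kiln below 0.02 m and contact force between each of the arm, the fingers and kiln below 0.5 N and horizontal distance between saddle and lift_pad below 0.022 m and angle between jack's own z axis and vertical below 0.08 rad and value of joint jack_handle above 0.3 rad and contact force between the fingers and jack above 3 N and linear speed of kiln below 0.02 m/s); the arm keeps its last pose, push and grip.
It fails at once if the kiln is shoved about: its origin is more than 35 mm from where it was (distance of kiln from where it was at the start of the episode above 0.035 m).
It fails at once if the jack is tipped over (angle between jack's own z axis and vertical above 0.6 rad).
It fails at once if the kiln is lifted while the robot presses on it (height (world z) of near_foot_front above 0.004 m and contact force between any of the fingers, the arm and kiln above 3 N).
It fails at once if the rod can, graphite slab, bead dish or paddle is moved more than 40 mm (distance of any of rod_can, marver, bead_dish, paddle from where it was at the start of the episode above 0.04 m).
It also fails if it takes over 53 s, if anything falls off the work surface, if the arm or the gripper's body presses on something with over 40 N, if the wrist force passes 120 N, or if a joint passes its speed limit or range.

## Working session

There is one attempt and no reset: what is moved stays moved. The work goes in short steps, Python scripts to look and compute and a tool call to move; the robot and the scene stay as the last step left them, time stands still between calls to the robot, and variables do not carry over. Pictures are saved under pics/ and viewed, and the job is handed in when it is done.

Besides the shell and the picture viewer there is one more tool, called after "Emit:" as name(argument=value, ...), one argument or row to a line, values as JSON. apply_moves: Moves the arm, as the interface text tells. Its arguments: {"type":"object","properties":{"dp":{"type":"array","items":{"type":"array","items":{"type":"number"}}},"dr":{"type":"array","items":{"type":"array","items":{"type":"number"}}},"grip":{"type":"array","items":{"type":"number"}},"newtons":{"type":"number"}},"required":["dp","dr","grip"]}

```bash
ls; mkdir -p pics; python3 - <<'E'
from bench import readout, eyes, workorder
import cv2
print(readout.observe())
for n in ("scene","side","wrist"):
    c=eyes.get_calibration(n); print(n,c)
    cv2.imwrite(f"pics/{n}0.png",eyes.get_image(n)[:,:,::-1])
E
```

```text
pics
{'clock': 0.0, 'joint_positions': array([-7.11933048e+01,  1.72149605e+01,  8.71821304e+01,  7.59463747e-04,
        7.56704277e+01, -3.81837848e+00]), 'qd': array([ 0.05664938,  0.01457971,  0.04022219, -0.05444376, -0.01843329,
       -0.01640292]), 'joint_torque': array([-9.74780523e-04, -5.43500948e+01, -3.61795413e+01, -1.19597125e-04,
        3.98705524e-03, -2.97549684e-05]), 'tcp_pos': array([ 0.21148329, -0.50744856,  0.2307142 ]), 'orientation': array([-1.79932680e+02, -5.23030900e-03,  2.26248822e+01]), 'force': array([-0.22886215,  0.63982059, -0.22372343]), 'wrist_torque': array([ 0.06658738, -0.05154644, -0.00044441]), 'gripper_width': 0.08551230887069618}
scene {'camera_matrix': array([[503.50399669,   0.        , 314.3781712 ],
       [  0.        , 503.50399669, 239.51717237],
       [  0.        ,   0.        ,   1.        ]]), 'k1': 0.02505038888652333, 'T': array([[-0.29993946,  0.76989243, -0.56329563,  1.14768134],
       [ 0.95395392,  0.24028806, -0.1795371 ,  0.10761599],
       [-0.00287104, -0.59120833, -0.80651378,  0.92113732],
       [ 0.        ,  
[... 255 characters left out ...]
ray([[ 0.95612158,  0.22259778, -0.19047769,  0.7799191 ],
       [ 0.29295958, -0.73195966,  0.61515017, -0.67452971],
       [-0.00249093, -0.64396062, -0.76505458,  0.8806539 ],
       [ 0.        ,  0.        ,  0.        ,  1.        ]])}
wrist {'camera_matrix': array([[346.10552437,   0.        , 319.09316507],
       [  0.        , 346.10552437, 240.99156457],
       [  0.        ,   0.        ,   1.        ]]), 'k1': -0.0491661554179556, 'T': array([[ 0.38419121, -0.87800622, -0.28548587,  0.28446057],
       [-0.92325289, -0.36572996, -0.11766771, -0.4751654 ],
       [-0.00109776,  0.30878255, -0.95113203,  0.37300393],
       [ 0.        ,  0.        ,  0.        ,  1.        ]])}
```

View pics/scene0.png

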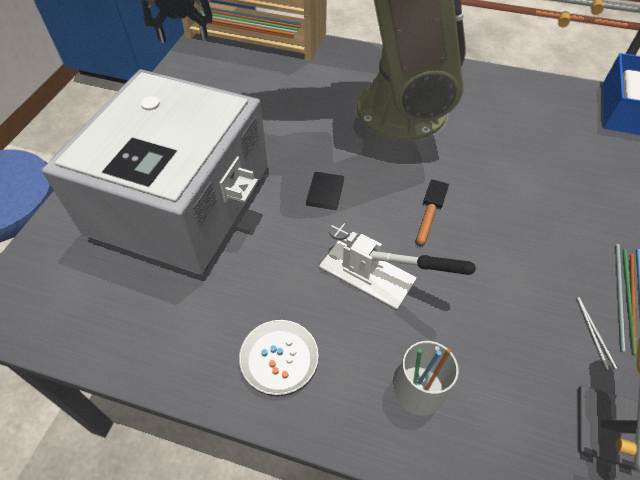

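View pics/side0.png

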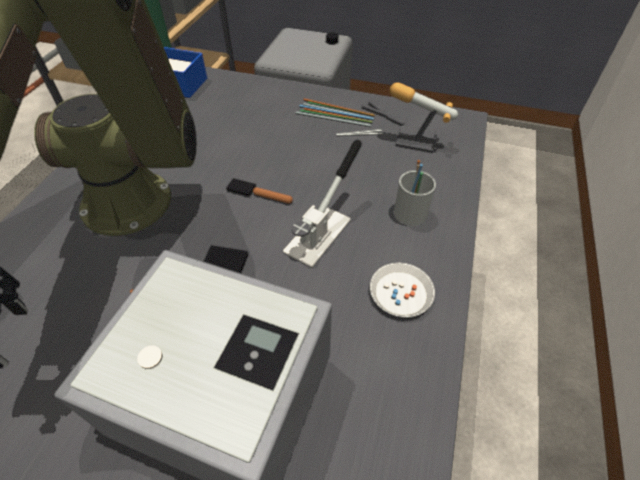

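View pics/wrist0.png

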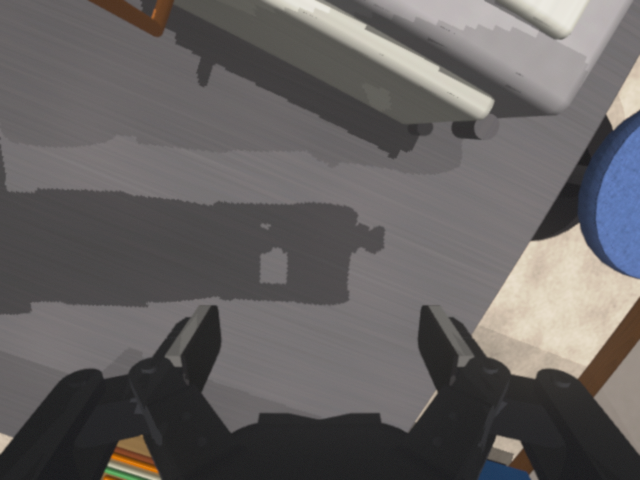

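The scene picture shows the kiln at upper left with its lug at about (240,183), and the jack at (365,265) with its handle pointing to about (465,267). The marver, paddle, dish and can stand around it. I'll enlarge.

```bash
cat > h.py <<'E'
import numpy as np, cv2
from bench import readout, eyes
def ray(c,u,v):
    K=c["camera_matrix"]; d=np.array([(u-K[0,2])/K[0,0],(v-K[1,2])/K[1,1]]); 
    s=d.copy()
    for _ in range(20): s=d/(1+c["k1"]*(s@s))
    T=c["T"]; return T[:3,3], T[:3,:3]@np.array([s[0],s[1],1.])
def onz(c,u,v,z):
    o,r=ray(c,u,v); return o+r*(z-o[2])/r[2]
def proj(c,p):
    T=c["T"]; q=T[:3,:3].T@(np.asarray(p,float)-T[:3,3]); s=q[:2]/q[2]; s=s*(1+c["k1"]*(s@s)); K=c["camera_matrix"]
    return np.array([K[0,0]*s[0]+K[0,2],K[1,1]*s[1]+K[1,2]])
def tri(c1,p1,c2,p2):
    o1,r1=ray(c1,*p1);o2,r2=ray(c2,*p2)
    A=np.stack([r1,-r2],1);t=np.linalg.lstsq(A,o2-o1,rcond=None)[0]
    a=o1+r1*t[0];b=o2+r2*t[1];return (a+b)/2,np.linalg.norm(a-b)
def crop(src,dst,x,y,w,h,k):
    im=cv2.imread(src)[y:y+h,x:x+w]; cv2.imwrite(dst,cv2.resize(im,None,fx=k,fy=k,interpolation=cv2.INTER_CUBIC))
E
python3 - <<'E'
from h import *
crop("pics/scene0.png","pics/c1.png",310,210,180,110,4)
crop("pics/scene0.png","pics/c2.png",30,60,250,200,3)
crop("pics/side0.png","pics/c3.png",270,130,110,140,4)
crop("pics/side0.png","pics/c4.png",50,240,300,240,2)
E
```

```text
(no output)
```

View pics/c1.png

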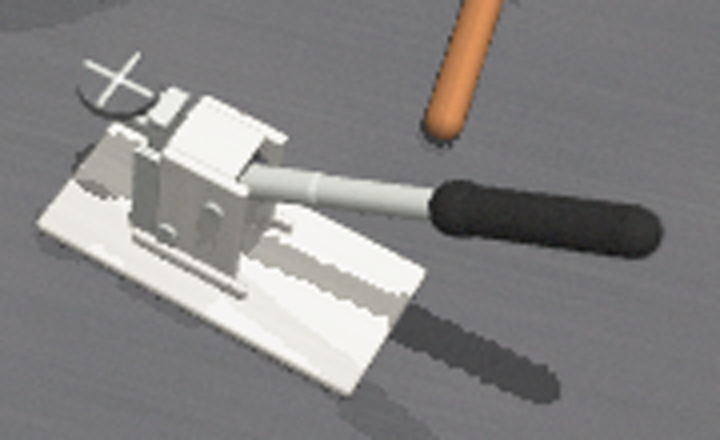

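View pics/c2.png

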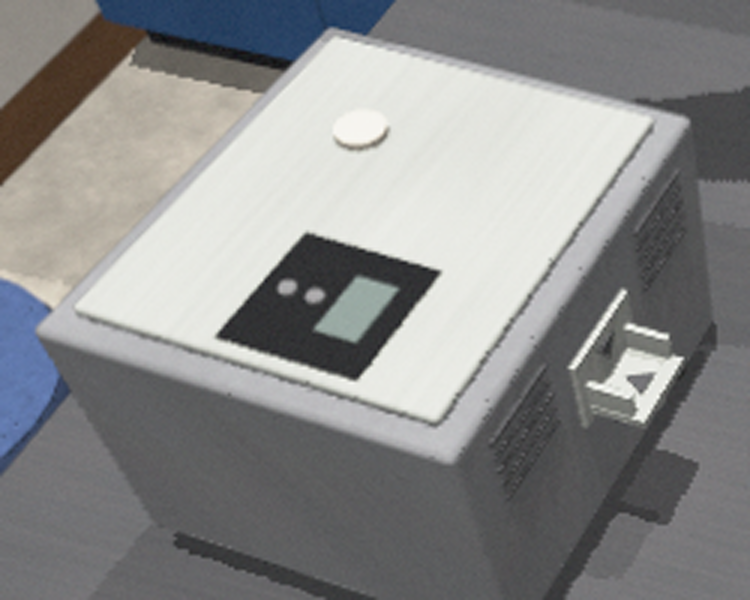

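View pics/c3.png

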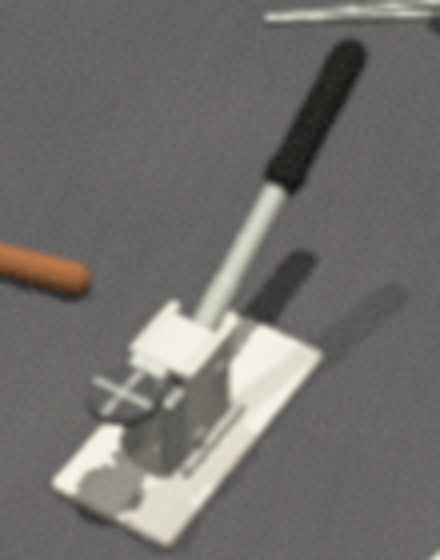

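View pics/c4.png

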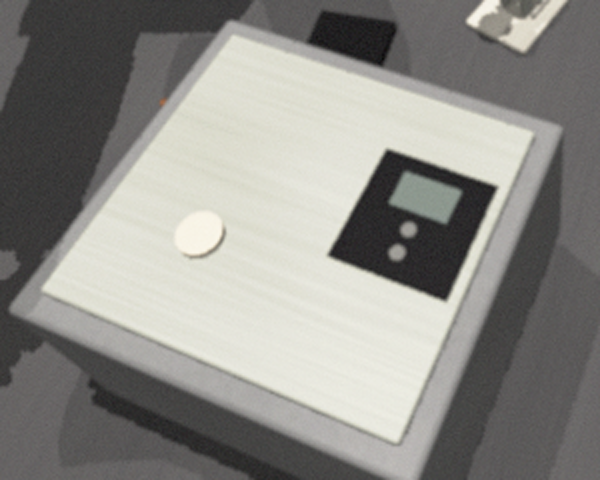

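```bash
python3 - <<'E'
from h import *
cs=eyes.get_calibration("scene");cd=eyes.get_calibration("side")
S=lambda x,y,ox,oy,k:((x+.5)/k-.5+ox,(y+.5)/k-.5+oy)
np.set_printoptions(precision=4,suppress=True)
k2=lambda x,y:S(x,y,30,60,3); k4=lambda x,y:S(x,y,50,240,2)
k1=lambda x,y:S(x,y,310,210,4); k3=lambda x,y:S(x,y,270,130,4)
W=[((335,38),(42,290)),((653,125),(233,35)),((440,422),(535,132)),((77,312),(400,443)),((363,128),(200,232))]
for a,b in W:
    print("kiln",onz(cs,*k2(*a),.243),onz(cd,*k4(*b),.243),tri(cs,k2(*a),cd,k4(*b)))
for a in [(333,28),(690,118),(458,463),(38,325)]: print("case",onz(cs,*k2(*a),.235))
print("lug tri scene z~.14", onz(cs,*k2(641,380),.14))
for n,a,b in [("saddle",(119,79),(121,393)),("fl",(40,222),(170,545)),("rl",(425,270),(205,305)),("rr",(350,393),(322,353)),("gripend",(645,232),(350,55)),("gripstart",(445,205),(285,180))]:
    print(n,tri(cs,k1(*a),cd,k3(*b)),onz(cs,*k1(*a),.01),onz(cd,*k3(*b),.01))
print("front-right side",onz(cd,*k3(53,485),.01))
print("saddle z.1-.107",onz(cs,*k1(119,79),.103),onz(cd,*k3(121,393),.103))
E
```

```text
kiln [ 0.3533 -0.5422  0.243 ] [ 0.3501 -0.5434  0.243 ] (array([ 0.3505, -0.5436,  0.2418]), np.float64(0.0019715714982629314))
kiln [ 0.3748 -0.284   0.243 ] [ 0.3654 -0.2876  0.243 ] (array([ 0.3656, -0.2868,  0.2385]), np.float64(0.005653393699362134))
kiln [ 0.6648 -0.3022  0.243 ] [ 0.6619 -0.3051  0.243 ] (array([ 0.662 , -0.3038,  0.2402]), np.float64(0.0013540657929640644))
kiln [ 0.6506 -0.5575  0.243 ] [ 0.6468 -0.5614  0.243 ] (array([ 0.6468, -0.5611,  0.2392]), np.float64(0.0018766502496385346))
kiln [ 0.4382 -0.4741  0.243 ] [ 0.4389 -0.4676  0.243 ] (array([ 0.4426, -0.4697,  0.2483]), np.float64(0.0016436601518755617))
case [ 0.3335 -0.5573  0.235 ]
case [ 0.3508 -0.2666  0.235 ]
case [ 0.6845 -0.2828  0.235 ]
case [ 0.6618 -0.5816  0.235 ]
lug tri scene z~.14 [ 0.5151 -0.2489  0.14  ]
saddle (array([ 0.5349, -0.0331,  0.1031]), np.float64(0.002836684664188424)) [ 0.467  -0.0495  0.01  ] [0.5041 0.0449 0.01  ]
fl (array([ 0.5727, -0.064 ,  0.0088]), np.float64(9.819208591705766e-05)) [ 0.5734 -0.0638  0.01  ] [ 0.5731 -0.0649  0.01  ]
rl (array([0.535 , 0.1414, 0.0049]), np.float64(0.005664378316999034)) [0.5416 0.1402 0.01  ] [0.5338 0.139  0.01  ]
rr (array([0.6239, 0.1181, 0.0094]), np.float64(0.0029733853415604672)) [0.6258 0.1175 0.01  ] [0.6227 0.1187 0.01  ]
gripend (array([0.6057, 0.2222, 0.1788]), np.float64(0.00019456629597246823)) [0.4826 0.2481 0.01  ] [0.5637 0.4379 0.01  ]
gripstart (array([0.5874, 0.1383, 0.1381]), np.float64(0.0022534088849724245)) [0.4973 0.1429 0.01  ] [0.553  0.2798 0.01  ]
front-right side [ 0.4877 -0.0415  0.01  ]
saddle z.1-.107 [ 0.5365 -0.0334  0.103 ] [ 0.5335 -0.0319  0.103 ]
```

```bash
python3 - <<'E'
from h import *
cs=eyes.get_calibration("scene");cd=eyes.get_calibration("side")
np.set_printoptions(precision=4,suppress=True)
for n,p,z in [("marv",(312,173),.018),("marv",(344,177),.018),("marv",(337,208),.018),("marv",(306,201),.018),("paddle",(421,244),.01),("paddletop",(436,182),.01),("dish",(279,350),.022),("dish edge",(245,340),.022),("dish top",(279,322),.022)]:
    print(n,onz(cs,*p,z))
E
```

```text
marv [ 0.325  -0.1599  0.018 ]
marv [ 0.3145 -0.0811  0.018 ]
marv [ 0.4143 -0.0704  0.018 ]
marv [ 0.4154 -0.146   0.018 ]
paddle [0.4524 0.135  0.01  ]
paddletop [0.2567 0.136  0.01  ]
dish [ 0.7888 -0.0786  0.022 ]
dish edge [ 0.789  -0.1482  0.022 ]
dish top [ 0.7333 -0.0987  0.022 ]
```

```bash
cat >> h.py <<'E'
from scipy.spatial.transform import Rotation as Ro
def rel(pos,rpy,show=True):
    s=readout.observe(); R0=Ro.from_euler('xyz',s['orientation'],degrees=True); R1=Ro.from_euler('xyz',rpy,degrees=True)
    dp=R0.inv().apply(np.array(pos)-s['tcp_pos'])*1000; dr=(R0.inv()*R1).as_rotvec()
    print('dp',dp.round(1).tolist(),'dr',dr.round(3).tolist(),'| t',round(s['clock'],2),s['tcp_pos'].round(4),s['orientation'].round(1),'F',s['force'].round(1),'w',round(s['gripper_width'],4))
E
python3 -c "
from h import *
rel((.25,-.2,.30),(180,0,50)); rel((.5532,.0327,.26),(180,0,74.4))"
```

```text
dp [153.8, -269.1, -68.9] dr [-0.001, -0.0, -0.478] | t 0.15 [ 0.2115 -0.5075  0.2308] [-179.9   -0.    22.6] F [0.9 0.1 0.2] w 0.0856
dp [523.2, -367.3, -28.8] dr [-0.001, -0.0, -0.904] | t 0.15 [ 0.2115 -0.5075  0.2308] [-179.9   -0.    22.6] F [0.9 0.1 0.2] w 0.0856
```

Emit:
apply_moves(
  dp=[
    [154,-269,-69],
    [154,-269,-69],
    [154,-269,-69],
    [154,-269,-69],
    [154,-269,-69],
  ],
  dr=[
    [0,0,-0.478],
    [0,0,-0.478],
    [0,0,-0.478],
    [0,0,-0.478],
    [0,0,-0.478],
  ],
  grip=[100,100,100,100,100],
)

```text
clock: 0.57
tcp_pos: [0.2366, -0.304, 0.2764]
orientation: [-179.9, -0.0, 50.4]
force: [1.0, 0.3, 0.6]
gripper_width: 0.0856
```

```bash
python3 -c "
from h import *
rel((.5532,.0327,.26),(180,0,74.4))"
```

```text
dp [461.2, 29.2, 16.7] dr [-0.001, -0.001, -0.419] | t 0.57 [ 0.2366 -0.304   0.2764] [-179.9   -0.    50.4] F [1.  0.3 0.6] w 0.0856
```

Emit:
apply_moves(
  dp=[
    [461,29,0],
    [461,29,0],
    [461,29,0],
    [461,29,5],
    [461,29,16],
  ],
  dr=[
    [0,0,-0.419],
    [0,0,-0.419],
    [0,0,-0.419],
    [0,0,-0.419],
    [0,0,-0.419],
  ],
  grip=[100,100,100,100,100],
)

```text
clock: 0.98
tcp_pos: [0.38, -0.1517, 0.2742]
orientation: [180.0, -0.0, 74.6]
force: [-0.2, -2.6, 1.0]
gripper_width: 0.0851
```

```bash
python3 -c "
from h import *
rel((.5532,.0327,.23),(180,0,74.4))"
```

```text
dp [223.8, 118.0, 44.4] dr [0.0, -0.001, 0.004] | t 0.98 [ 0.38   -0.1517  0.2742] [180.   -0.   74.6] F [-0.2 -2.6  1. ] w 0.0851
```

Emit:
apply_moves(
  dp=[
    [224,118,20],
    [224,118,40],
    [224,118,44],
    [224,118,44],
    [224,118,44],
  ],
  dr=[
    [0,0,0],
    [0,0,0],
    [0,0,0],
    [0,0,0],
    [0,0,0],
  ],
  grip=[100,100,100,100,100],
)

```text
clock: 1.4
tcp_pos: [0.5202, -0.0015, 0.2394]
orientation: [180.0, -0.0, 74.6]
force: [0.5, -0.9, 0.1]
gripper_width: 0.0851
```

Emit:
apply_moves(
  dp=[
    [35,18,0],
    [48,25,0],
    [48,25,0],
  ],
  dr=[
    [0,0,0],
    [0,0,0],
    [0,0,0],
  ],
  grip=[100,100,100],
)

```text
clock: 1.65
tcp_pos: [0.5582, 0.0407, 0.2383]
orientation: [-179.9, -0.0, 74.8]
force: [-0.6, -1.5, -0.3]
gripper_width: 0.0855
```

```bash
python3 -c "
from h import *
rel((.5532,.0327,.23),(180,0,74.4))
c=eyes.get_calibration('wrist');cv2.imwrite('pics/w1.png',eyes.get_image('wrist')[:,:,::-1])
np.save('w1.npy',c,allow_pickle=True)
d=np.array([-.269,-.963,0]);y=np.array([.963,-.269,0]);o=np.array([.551,.025,0])
for n,q in dict(saddle=(60,0,103),fl=(82,45,10),fr=(82,-45,10),rr=(-110,45,10),rl=(-110,-45,10),h1=(22,23,95),h2=(22,-23,95),h3=(-28,23,95),h4=(-28,-23,95)).items():
  print(n,proj(c,o+d*q[0]/1e3+y*q[1]/1e3+[0,0,q[2]/1e3]).round(0))
"
```

```text
dp [-9.1, -2.7, 8.3] dr [-0.001, -0.001, 0.007] | t 1.65 [0.5582 0.0407 0.2383] [-179.9   -0.    74.8] F [-0.6 -1.5 -0.3] w 0.0855
saddle [317. 313.]
fl [355. 290.]
fr [279. 289.]
rr [362. 118.]
rl [274. 117.]
h1 [343. 271.]
h2 [291. 270.]
h3 [344. 216.]
h4 [290. 216.]
```

View pics/w1.png

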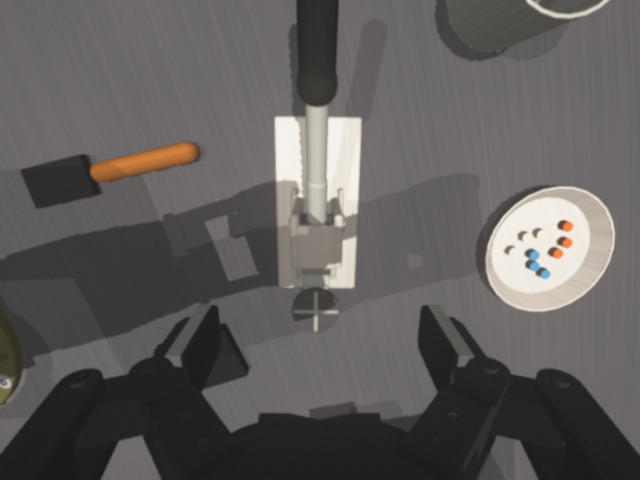

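The wrist picture matches the model: saddle cross at (316,311) against (317,313) predicted, and the base corners agree within 2 px. Descending to grasp.

Emit:
apply_moves(
  dp=[
    [-9,-3,40],
    [-9,-3,80],
    [-9,-3,120],
    [-9,-3,150],
    [-9,-3,178],
  ],
  dr=[
    [0,0,0.007],
    [0,0,0.007],
    [0,0,0.007],
    [0,0,0.007],
    [0,0,0.007],
  ],
  grip=[100,100,100,100,100],
)

```text
clock: 2.12
tcp_pos: [0.5506, 0.0304, 0.0588]
orientation: [-179.9, 0.0, 74.3]
force: [0.4, -0.3, -0.3]
gripper_width: 0.0856
```

```bash
python3 -c "
from h import *
rel((.5532,.0327,.06),(180,0,74.4))"
```

```text
dp [2.9, 1.9, -1.2] dr [-0.002, 0.0, -0.002] | t 2.12 [0.5506 0.0304 0.0588] [-179.9    0.    74.3] F [ 0.4 -0.3 -0.3] w 0.0856
```

Emit:
apply_moves(
  dp=[
    [3,1,-1],
    [3,1,-1],
    [3,1,-1],
    [3,1,-1],
    [3,1,-1],
  ],
  dr=[
    [0,0,0],
    [0,0,0],
    [0,0,0],
    [0,0,0],
    [0,0,0],
  ],
  grip=[40,30,20,20,20],
  newtons=60,
)

```text
clock: 2.53
tcp_pos: [0.5535, 0.0327, 0.0622]
orientation: [179.9, -0.0, 74.3]
force: [-0.7, -2.3, 7.6]
gripper_width: 0.0451
```

Emit:
apply_moves(
  dp=[
    [0,0,0],
    [0,0,0],
    [0,0,0],
  ],
  dr=[
    [0,0,0],
    [0,0,0],
    [0,0,0],
  ],
  grip=[20,20,20],
)

```text
clock: 2.78
tcp_pos: [0.5532, 0.0327, 0.0623]
orientation: [179.9, -0.0, 74.3]
force: [-0.2, -1.5, -7.9]
gripper_width: 0.0452
```

```bash
python3 - <<'E'
from h import *
rel((.5532,.0327,.066),(180,0,74.4))
for n in ('scene','wrist'): cv2.imwrite(f'pics/{n}2.png',eyes.get_image(n)[:,:,::-1])
crop('pics/scene2.png','pics/c5.png',180,120,250,190,3)
E
```

```text
dp [0.0, 0.0, -3.7] dr [0.001, -0.001, -0.002] | t 2.78 [0.5532 0.0327 0.0623] [179.9  -0.   74.3] F [-0.2 -1.5 -7.9] w 0.0452
```

View pics/c5.png

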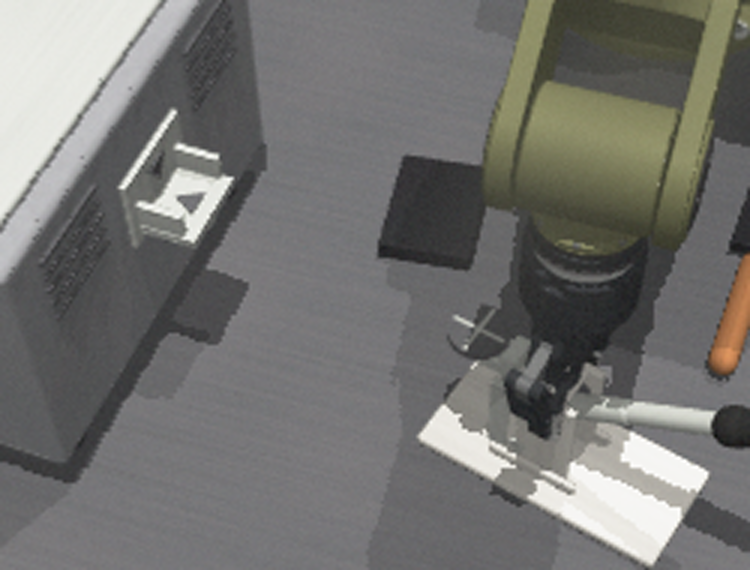

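```bash
python3 - <<'E'
from h import *
np.set_printoptions(precision=4,suppress=True)
cs=eyes.get_calibration("scene")
S=lambda x,y:((x+.5)/3-.5+180,(y+.5)/3-.5+120)
for z in (.13,.137,.145):
    a=onz(cs,*S(233,180),z);b=onz(cs,*S(194,241),z);print(z,a,b,(a+b)/2,np.linalg.norm(a-b), onz(cs,*S(190,200),z))
# predictions
from itertools import product
th=np.radians(-3.5);R=np.array([[np.cos(th),-np.sin(th)],[np.sin(th),np.cos(th)]])
for c0 in ((.5085,-.423),):
  for n,q in dict(f=(-170,150,30),b=(170,150,30),ft=(170,150,235)).items():
    p=np.array(c0)+R@(np.array(q[:2])/1e3); u=proj(cs,(*p,q[2]/1e3)); print(n,u,(u-[180,120])*3)
E
python3 -c "
from h import *
crop('pics/scene2.png','pics/c6.png',215,150,60,60,10)
crop('pics/scene2.png','pics/c7.png',30,60,250,220,3)"
```

```text
0.13 [ 0.4803 -0.2322  0.13  ] [ 0.5417 -0.2371  0.13  ] [ 0.511  -0.2346  0.13  ] 0.061498077906844965 [ 0.5072 -0.2541  0.13  ]
0.137 [ 0.4863 -0.2292  0.137 ] [ 0.547 -0.234  0.137] [ 0.5166 -0.2316  0.137 ] 0.060953941596033366 [ 0.5129 -0.2509  0.137 ]
0.145 [ 0.493  -0.2257  0.145 ] [ 0.5531 -0.2305  0.145 ] [ 0.5231 -0.2281  0.145 ] 0.06033207152653452 [ 0.5194 -0.2472  0.145 ]
f [269.1032 166.989 ] [267.3096 140.967 ]
b [202.4908 277.2337] [ 67.4725 471.701 ]
ft [181.1456 215.0764] [  3.4367 285.2293]
```

View pics/c6.png

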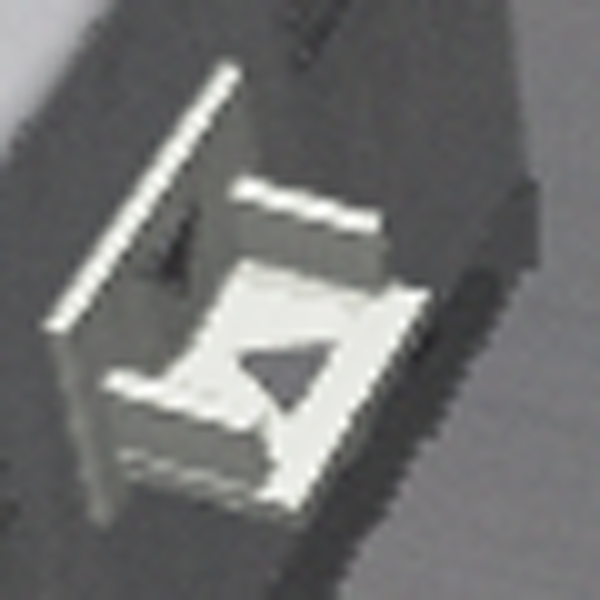

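View pics/c7.png

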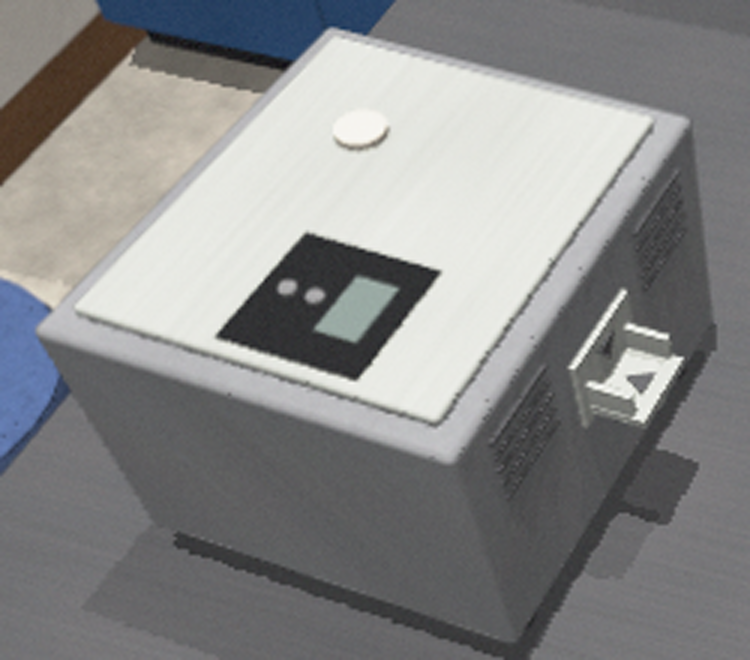

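```bash
python3 -c "
from h import *
rel((.529,-.119,.068),(180,0,86))"
```

```text
dp [-152.6, 17.8, -5.8] dr [0.001, -0.0, -0.205] | t 2.88 [0.5532 0.0327 0.0622] [180.   -0.   74.3] F [-2.7 -1.4 -3.9] w 0.0454
```

Emit:
apply_moves(
  dp=[
    [0,0,-6],
    [-20,2,-6],
    [-50,6,-6],
    [-80,9,-6],
    [-110,13,-6],
  ],
  dr=[
    [0,0,0],
    [0,0,-0.03],
    [0,0,-0.08],
    [0,0,-0.12],
    [0,0,-0.16],
  ],
  grip=[20,20,20,20,20],
)

```text
clock: 3.3
tcp_pos: [0.5354, -0.0776, 0.0684]
orientation: [180.0, -0.0, 83.6]
force: [1.4, -0.3, -8.9]
gripper_width: 0.0456
```

```bash
python3 -c "
from h import *
rel((.529,-.119,.068),(180,0,86))"
```

```text
dp [-41.8, -1.7, 0.3] dr [0.0, -0.0, -0.042] | t 3.3 [ 0.5354 -0.0776  0.0684] [180.   -0.   83.6] F [ 1.4 -0.3 -8.9] w 0.0456
```

Emit:
apply_moves(
  dp=[
    [-20,-1,0],
    [-35,-2,0],
    [-42,-2,0],
    [-42,-2,0],
  ],
  dr=[
    [0,0,-0.02],
    [0,0,-0.04],
    [0,0,-0.042],
    [0,0,-0.042],
  ],
  grip=[20,20,20,20],
)

```text
clock: 3.63
tcp_pos: [0.5286, -0.1203, 0.0685]
orientation: [180.0, -0.0, 85.9]
force: [0.3, 0.3, -9.8]
gripper_width: 0.0452
```

```bash
python3 - <<'E'
from h import *
rel((.5247,-.1792,.068),(180,0,86))
for n in ('scene','side'): cv2.imwrite(f'pics/{n}3.png',eyes.get_image(n)[:,:,::-1])
crop('pics/scene3.png','pics/c8.png',190,130,200,150,4)
crop('pics/side3.png','pics/c9.png',180,180,200,150,4)
E
```

```text
dp [-59.1, 0.4, 0.5] dr [0.0, -0.0, -0.002] | t 3.63 [ 0.5286 -0.1203  0.0685] [180.   -0.   85.9] F [ 0.3  0.3 -9.8] w 0.0452
```

View pics/c8.png

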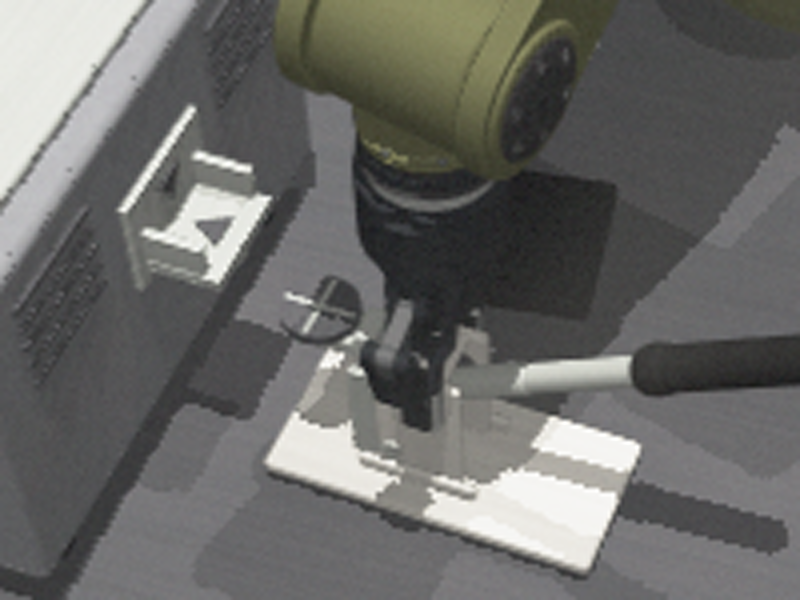

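View pics/c9.png

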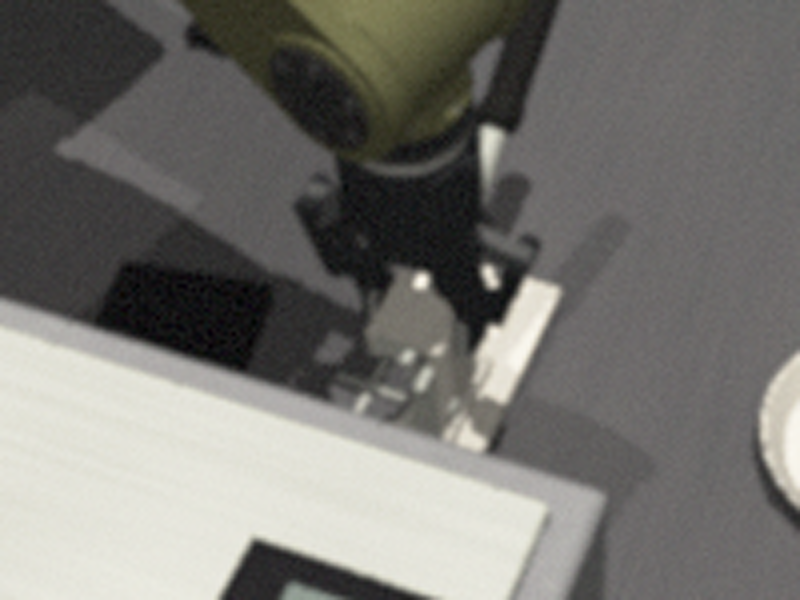

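```bash
python3 - <<'E'
from h import *
np.set_printoptions(precision=4,suppress=True)
cs=eyes.get_calibration("scene");cd=eyes.get_calibration("side")
a=((322.5)/4-.5+190,307.5/4-.5+130);b=(375.5/4-.5+180,392.5/4-.5+180)
print(tri(cs,a,cd,b),onz(cs,*a,.109),onz(cd,*b,.109))
E
```

```text
(array([ 0.5262, -0.1879,  0.1089]), np.float64(0.0007612531884540217)) [ 0.5258 -0.1878  0.109 ] [ 0.5266 -0.1882  0.109 ]
```

Emit:
apply_moves(
  dp=[
    [-15,0,0],
    [-30,0,0],
    [-45,0,0],
    [-55,0,0],
    [-59,0,0],
  ],
  dr=[
    [0,0,0],
    [0,0,0],
    [0,0,0],
    [0,0,0],
    [0,0,0],
  ],
  grip=[20,20,20,20,20],
)

```text
clock: 4.15
tcp_pos: [0.5248, -0.1778, 0.0683]
orientation: [180.0, -0.0, 86.0]
force: [0.2, -0.2, -9.4]
gripper_width: 0.0453
```

```bash
python3 - <<'E'
from h import *
rel((.5247,-.1792,.0605),(180,0,86))
for n in ('scene',): cv2.imwrite(f'pics/{n}4.png',eyes.get_image(n)[:,:,::-1])
crop('pics/scene4.png','pics/c10.png',190,130,200,150,4)
E
```

```text
dp [-1.4, 0.0, 7.8] dr [0.0, -0.001, -0.001] | t 4.15 [ 0.5248 -0.1778  0.0683] [180.  -0.  86.] F [ 0.2 -0.2 -9.4] w 0.0453
```

View pics/c10.png

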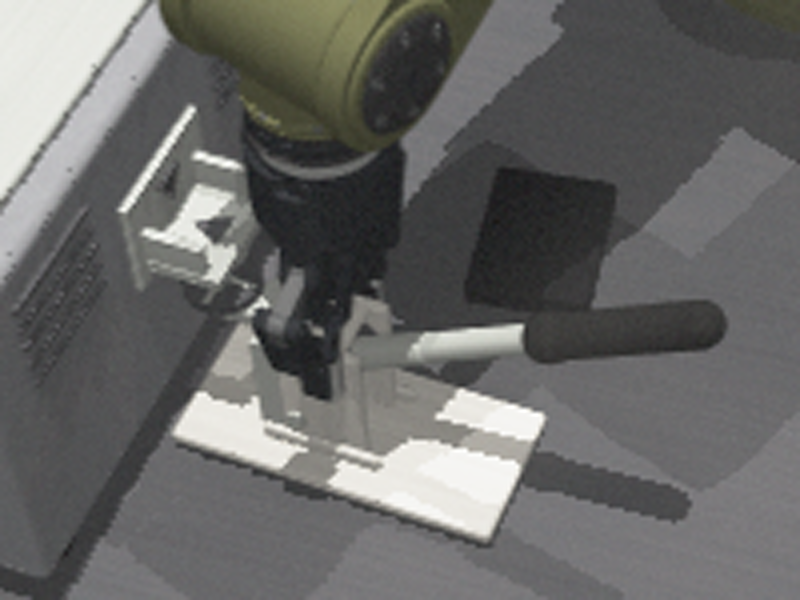

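Emit:
apply_moves(
  dp=[
    [-2,1,2],
    [-2,1,4],
    [-2,1,6],
    [-2,1,7],
    [-2,1,8],
  ],
  dr=[
    [0,0,0],
    [0,0,0],
    [0,0,0],
    [0,0,0],
    [0,0,0],
  ],
  grip=[20,20,20,20,20],
)

```text
clock: 4.62
tcp_pos: [0.5257, -0.1794, 0.0622]
orientation: [180.0, -0.0, 86.0]
force: [-18.3, 7.6, 31.5]
gripper_width: 0.0451
```

```bash
python3 - <<'E'
from h import *
rel((.5247,-.1792,.0605),(180,0,86))
for n in ('scene',): cv2.imwrite(f'pics/{n}5.png',eyes.get_image(n)[:,:,::-1])
crop('pics/scene5.png','pics/c11.png',190,130,200,150,4)
E
```

```text
dp [0.1, -1.0, 1.7] dr [0.0, -0.001, -0.0] | t 4.62 [ 0.5257 -0.1794  0.0622] [180.  -0.  86.] F [-18.3   7.6  31.5] w 0.0451
```

View pics/c11.png

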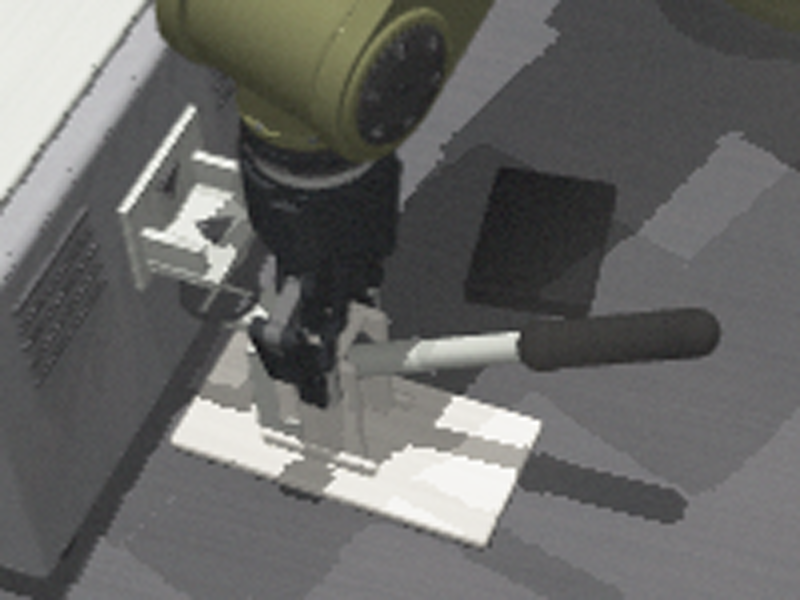

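Emit:
apply_moves(
  dp=[
    [0,0,0],
    [0,0,0],
    [0,0,0],
    [0,0,0],
  ],
  dr=[
    [0,0,0],
    [0,0,0],
    [0,0,0],
    [0,0,0],
  ],
  grip=[60,100,100,100],
)

```text
clock: 5.0
tcp_pos: [0.526, -0.1793, 0.0624]
orientation: [179.9, -0.0, 86.0]
force: [-0.1, 0.1, 0.7]
gripper_width: 0.0847
```

Emit:
apply_moves(
  dp=[
    [0,0,-35],
    [0,0,-75],
    [0,0,-115],
    [40,0,-150],
    [80,0,-170],
  ],
  dr=[
    [0,0,0],
    [0,0,0],
    [0,0,0],
    [0,0,0],
    [0,0,0],
  ],
  grip=[100,100,100,100,100],
)

```text
clock: 5.42
tcp_pos: [0.5309, -0.1125, 0.2285]
orientation: [179.7, 0.0, 85.8]
force: [1.0, 1.1, -0.1]
gripper_width: 0.0855
```

```bash
python3 - <<'E'
from h import *
rel((.5247,-.1792,.0605),(180,0,86))
c=eyes.get_calibration('wrist');np.save('w2.npy',c,allow_pickle=True)
for n in ('wrist','scene',): cv2.imwrite(f'pics/{n}6.png',eyes.get_image(n)[:,:,::-1])
crop('pics/scene6.png','pics/c12.png',190,130,200,150,4)
E
```

```text
dp [-66.9, -2.1, 168.0] dr [0.005, 0.0, -0.003] | t 5.42 [ 0.5309 -0.1125  0.2285] [179.7   0.   85.8] F [ 1.   1.1 -0.1] w 0.0855
```

View pics/c12.png

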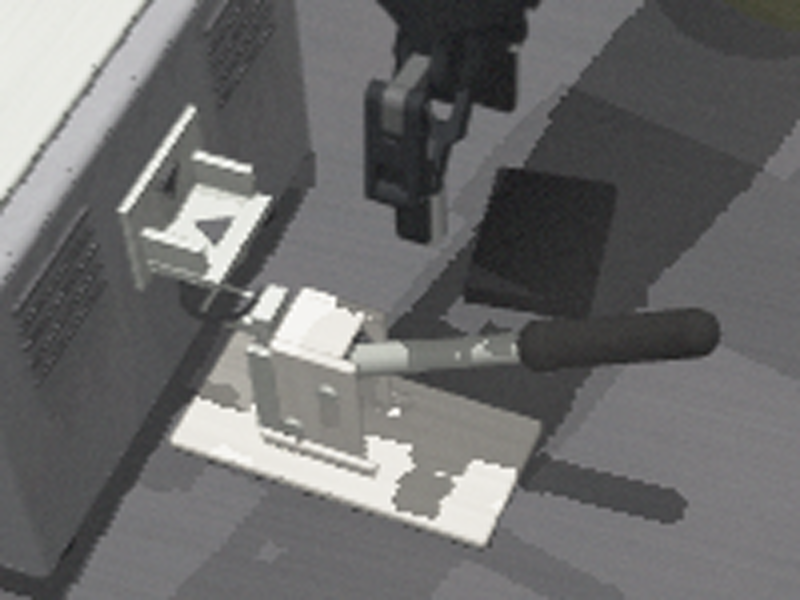

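View pics/wrist6.png

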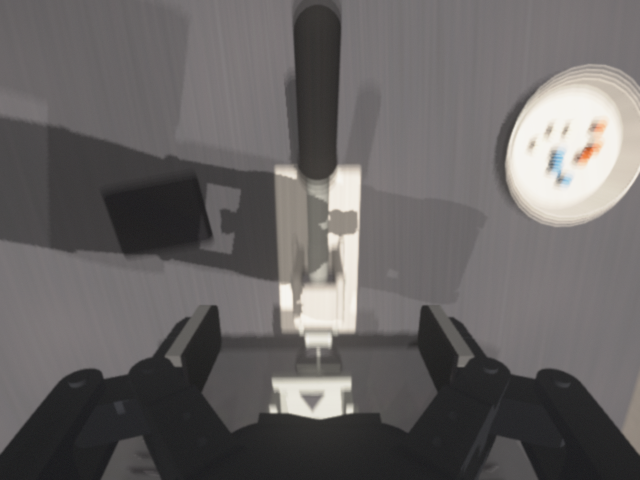

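```bash
python3 - <<'E'
from h import *
np.set_printoptions(precision=4,suppress=True)
c=np.load('w2.npy',allow_pickle=True).item()
for z in (.135,.142): print('lugend',onz(c,272,379,z),onz(c,352,377,z),'tri',onz(c,313,403,z))
print('housing top', onz(c,302,284,.095),onz(c,339,284,.095),'rack arm',onz(c,319,350,.1))
print('base',[onz(c,*p,.01) for p in ((275,167),(361,167),(279,332),(355,334))])
cs=eyes.get_calibration('scene')
S=lambda x,y:((x+.5)/4-.5+190,(y+.5)/4-.5+130)
for n,p in dict(fl=(173,441),rr=(487,545),rl=(541,425)).items(): print(n,onz(cs,*S(*p),.01))
d=np.array([-.0698,-.9976,0]);print('pred origin',np.array([.5258,-.1794])+.008*d[:2])
E
python3 -c "
from h import *
crop('pics/wrist6.png','pics/c13.png',260,270,120,150,4)"
```

```text
lugend [ 0.4835 -0.2252  0.135 ] [ 0.5498 -0.2282  0.135 ] tri [ 0.5154 -0.2529  0.135 ]
lugend [ 0.485  -0.2194  0.142 ] [ 0.5494 -0.2224  0.142 ] tri [ 0.5161 -0.2463  0.142 ]
housing top [ 0.5128 -0.1592  0.095 ] [ 0.545  -0.1616  0.095 ] rack arm [ 0.5228 -0.2246  0.1   ]
base [array([ 0.4896, -0.0654,  0.01  ]), array([ 0.5778, -0.0719,  0.01  ]), array([ 0.4724, -0.2597,  0.01  ]), array([ 0.5635, -0.2694,  0.01  ])]
fl [ 0.5667 -0.2694  0.01  ]
rr [ 0.5806 -0.0802  0.01  ]
rl [ 0.4945 -0.0757  0.01  ]
pred origin [ 0.5252 -0.1874]
```

View pics/c13.png

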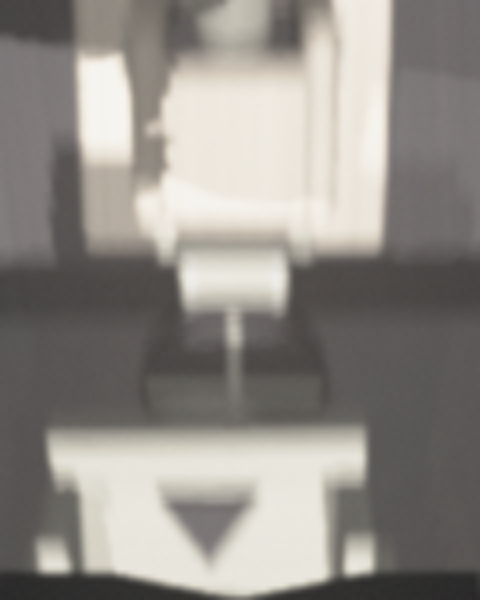

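```bash
cat >> h.py <<'E'
O=np.array([.5252,-.1874,0]); U=np.array([np.cos(np.radians(86)),np.sin(np.radians(86)),0])
def hpose(th,back=0.0,r=.19,off=12):
    a=np.radians(30)-th; b=a-np.radians(off)
    G=O+U*(.012+r*np.cos(a))+np.array([0,0,.07+r*np.sin(a)])
    z=np.sin(b)*U-np.cos(b)*np.array([0,0,1]); y=np.array([U[1],-U[0],0]); x=np.cross(y,z)
    return G+z*(.019-back), Ro.from_matrix(np.stack([x,y,z],1))
def relh(ths,back=0.,**k):
    s=readout.observe(); R0=Ro.from_euler('xyz',s['orientation'],degrees=True)
    print('t',round(s['clock'],2),s['tcp_pos'].round(4),s['orientation'].round(1),'F',s['force'].round(1),'w',round(s['gripper_width'],4))
    for th in ths:
        p,R=hpose(th,back,**k); print(round(th,3),'dp',(R0.inv().apply(p-s['tcp_pos'])*1000).round(1).tolist(),'dr',(R0.inv()*R).as_rotvec().round(3).tolist())
E
python3 -c "
from h import *
relh([0],.1);relh([0],0)"
```

```text
t 5.52 [ 0.532  -0.1087  0.2294] [179.6   0.   86.2] F [ 0.3  0.2 -0.2] w 0.0854
0 dp [72.5, -0.9, -12.6] dr [0.007, 0.314, 0.004]
t 5.52 [ 0.532  -0.1087  0.2294] [179.6   0.   86.2] F [ 0.3  0.2 -0.2] w 0.0854
0 dp [103.5, -1.6, 82.5] dr [0.007, 0.314, 0.004]
```

Emit:
apply_moves(
  dp=[
    [20,0,-20],
    [50,-1,-20],
    [72,-1,-13],
    [72,-1,-13],
    [72,-1,-13],
  ],
  dr=[
    [0,0.1,0],
    [0,0.2,0],
    [0.007,0.314,0.004],
    [0.007,0.314,0.004],
    [0.007,0.314,0.004],
  ],
  grip=[100,100,100,100,100],
)

```text
clock: 5.93
tcp_pos: [0.5354, -0.0378, 0.2413]
orientation: [-179.9, -17.8, 85.9]
force: [0.1, -0.6, -0.0]
gripper_width: 0.0855
```

```bash
python3 -c "
from h import *
relh([0],0)
c=eyes.get_calibration('wrist');cv2.imwrite('pics/w7.png',eyes.get_image('wrist')[:,:,::-1])
print(proj(c,hpose(0,.019)[0]))"
```

```text
t 5.93 [ 0.5354 -0.0378  0.2413] [-179.9  -17.8   85.9] F [ 0.1 -0.6 -0. ] w 0.0855
0 dp [2.1, 0.5, 99.8] dr [-0.002, 0.003, -0.001]
[320.15731581 250.38468292]
```

View pics/w7.png

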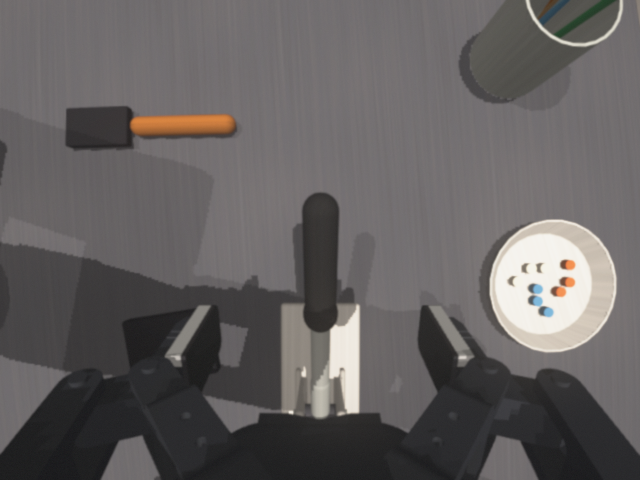

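The grip lies on the expected axis at u≈320, and its point is where predicted (v≈250). Descend and grasp.

Emit:
apply_moves(
  dp=[
    [2,0,35],
    [2,0,65],
    [2,0,90],
    [2,0,100],
    [2,0,100],
  ],
  dr=[
    [0,0,0],
    [0,0,0],
    [0,0,0],
    [0,0,0],
    [0,0,0],
  ],
  grip=[100,100,100,70,50],
)

```text
clock: 6.4
tcp_pos: [0.5371, -0.0057, 0.1456]
orientation: [-179.8, -17.7, 86.0]
force: [-0.1, -0.9, -0.7]
gripper_width: 0.0639
```

Emit:
apply_moves(
  dp=[
    [0,0,0],
    [0,0,0],
    [0,0,0],
    [0,0,0],
    [0,0,0],
  ],
  dr=[
    [0,0,0],
    [0,0,0],
    [0,0,0],
    [0,0,0],
    [0,0,0],
  ],
  grip=[30,10,5,5,5],
  newtons=45,
)

```text
clock: 6.82
tcp_pos: [0.5377, -0.0061, 0.1467]
orientation: [-179.9, -17.6, 86.0]
force: [2.0, -0.4, 3.3]
gripper_width: 0.0222
```

```bash
python3 -c "
from h import *
relh([0,.05,.1,.15,.2,.25,.3,.4,.5,.6])
cv2.imwrite('pics/s8.png',eyes.get_image('scene')[:,:,::-1])
crop('pics/s8.png','pics/c14.png',190,110,200,150,4)"
```

```text
t 6.82 [ 0.5377 -0.0061  0.1467] [-179.9  -17.6   86. ] F [ 2.  -0.4  3.3] w 0.0222
0 dp [0.7, 0.1, -0.0] dr [-0.001, 0.006, -0.0]
0.05 dp [1.5, 0.2, 9.3] dr [-0.001, -0.044, -0.0]
0.1 dp [1.9, 0.2, 18.6] dr [-0.001, -0.094, -0.0]
0.15 dp [1.8, 0.2, 28.0] dr [-0.001, -0.144, -0.0]
0.2 dp [1.3, 0.2, 37.3] dr [-0.001, -0.194, -0.0]
0.25 dp [0.3, 0.2, 46.6] dr [-0.001, -0.244, 0.0]
0.3 dp [-1.2, 0.2, 55.8] dr [-0.001, -0.294, 0.0]
0.4 dp [-5.5, 0.2, 74.0] dr [-0.001, -0.394, 0.0]
0.5 dp [-11.7, 0.3, 91.7] dr [-0.001, -0.494, 0.0]
0.6 dp [-19.5, 0.3, 108.6] dr [-0.001, -0.594, 0.0]
```

View pics/c14.png

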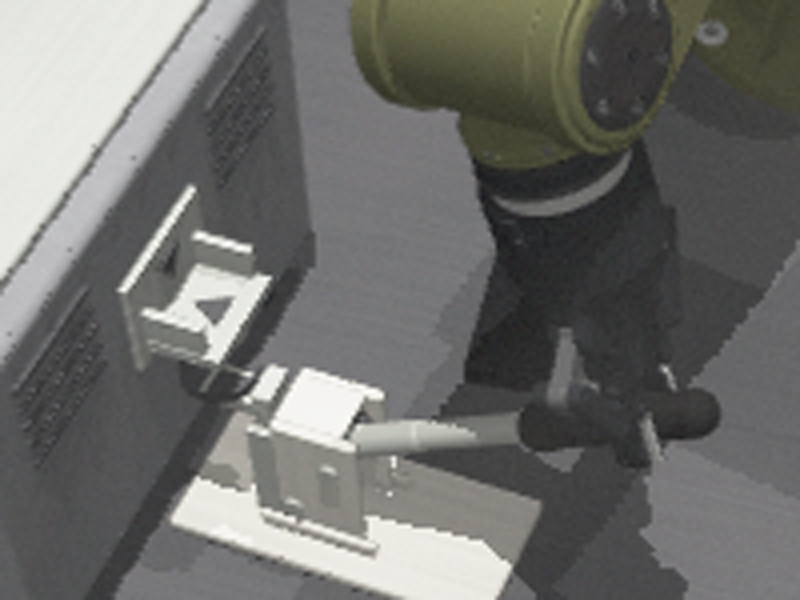

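Emit:
apply_moves(
  dp=[
    [1.5,0,9],
    [2,0,19],
    [2,0,28],
    [1.5,0,37],
    [0.5,0,46.5],
  ],
  dr=[
    [0,-0.044,0],
    [0,-0.094,0],
    [0,-0.144,0],
    [0,-0.194,0],
    [0,-0.244,0],
  ],
  grip=[5,5,5,5,5],
)

```text
clock: 7.28
tcp_pos: [0.5392, 0.0082, 0.103]
orientation: [180.0, -3.5, 86.0]
force: [0.1, -4.6, 4.8]
gripper_width: 0.023
```

```bash
python3 -c "
from h import *
relh([.25,.3,.36,.42,.48,.54,.6,.64])"
```

```text
t 7.28 [0.5392 0.0082 0.103 ] [180.   -3.5  86. ] F [ 0.1 -4.6  4.8] w 0.023
0.25 dp [0.0, -0.4, 0.6] dr [0.001, 0.003, 0.0]
0.3 dp [0.8, -0.4, 9.9] dr [0.001, -0.047, 0.0]
0.36 dp [1.2, -0.4, 21.1] dr [0.001, -0.107, 0.0]
0.42 dp [0.9, -0.4, 32.4] dr [0.001, -0.167, 0.0]
0.48 dp [-0.1, -0.4, 43.5] dr [0.001, -0.227, 0.0]
0.54 dp [-1.7, -0.4, 54.6] dr [0.001, -0.287, 0.0]
0.6 dp [-4.0, -0.4, 65.6] dr [0.001, -0.347, 0.0]
0.64 dp [-5.9, -0.4, 72.8] dr [0.001, -0.387, 0.0]
```

Emit:
apply_moves(
  dp=[
    [0,0,10],
    [0,0,21],
    [0,0,32],
    [-1,0,43.5],
    [-2.5,0,54.5],
  ],
  dr=[
    [0,-0.047,0],
    [0,-0.107,0],
    [0,-0.167,0],
    [0,-0.227,0],
    [0,-0.287,0],
  ],
  grip=[5,5,5,5,5],
)

```text
clock: 7.7
tcp_pos: [0.5397, 0.0092, 0.0488]
orientation: [179.9, 13.1, 86.0]
force: [-3.6, -2.1, 6.1]
gripper_width: 0.0223
```

```bash
python3 -c "
from h import *
relh([.54,.6,.64,.65])
cv2.imwrite('pics/s9.png',eyes.get_image('scene')[:,:,::-1])
crop('pics/s9.png','pics/c15.png',190,110,200,150,4)"
```

```text
t 7.7 [0.5397 0.0092 0.0488] [179.9  13.1  86. ] F [-3.6 -2.1  6.1] w 0.0223
0.54 dp [0.7, -0.7, 0.2] dr [0.002, 0.003, -0.0]
0.6 dp [1.6, -0.7, 11.4] dr [0.002, -0.057, -0.0]
0.64 dp [1.9, -0.7, 18.9] dr [0.002, -0.097, -0.0]
0.65 dp [1.9, -0.7, 20.8] dr [0.002, -0.107, -0.0]
```

View pics/c15.png

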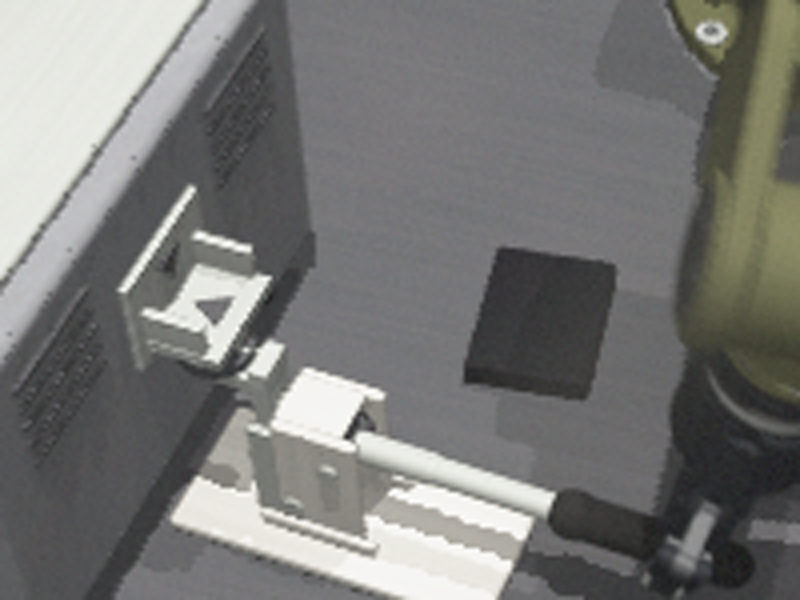

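Emit:
apply_moves(
  dp=[
    [1,0,11],
    [1,0,18],
    [1,0,19],
    [1,0,19],
  ],
  dr=[
    [0,-0.057,0],
    [0,-0.095,0],
    [0,-0.095,0],
    [0,-0.095,0],
  ],
  grip=[5,5,5,5],
)

```text
clock: 8.08
tcp_pos: [0.5392, 0.0061, 0.0288]
orientation: [180.0, 18.8, 86.1]
force: [-1.7, 2.2, 12.3]
gripper_width: 0.023
```

```bash
python3 -c "
from h import *
relh([.64,.58,.51,.44,.37,.3])
cv2.imwrite('pics/s10.png',eyes.get_image('scene')[:,:,::-1])
crop('pics/s10.png','pics/c16.png',190,110,200,150,4)"
```

```text
t 8.08 [0.5392 0.0061 0.0288] [180.   18.8  86.1] F [-1.7  2.2 12.3] w 0.023
0.64 dp [0.2, -0.5, -1.3] dr [0.001, 0.002, 0.002]
0.58 dp [-1.4, -0.4, -12.4] dr [0.001, 0.062, 0.002]
0.51 dp [-4.1, -0.4, -25.2] dr [0.001, 0.132, 0.002]
0.44 dp [-7.6, -0.4, -37.7] dr [0.001, 0.202, 0.002]
0.37 dp [-12.1, -0.4, -50.1] dr [0.001, 0.272, 0.002]
0.3 dp [-17.4, -0.4, -62.0] dr [0.001, 0.342, 0.002]
```

View pics/c16.png

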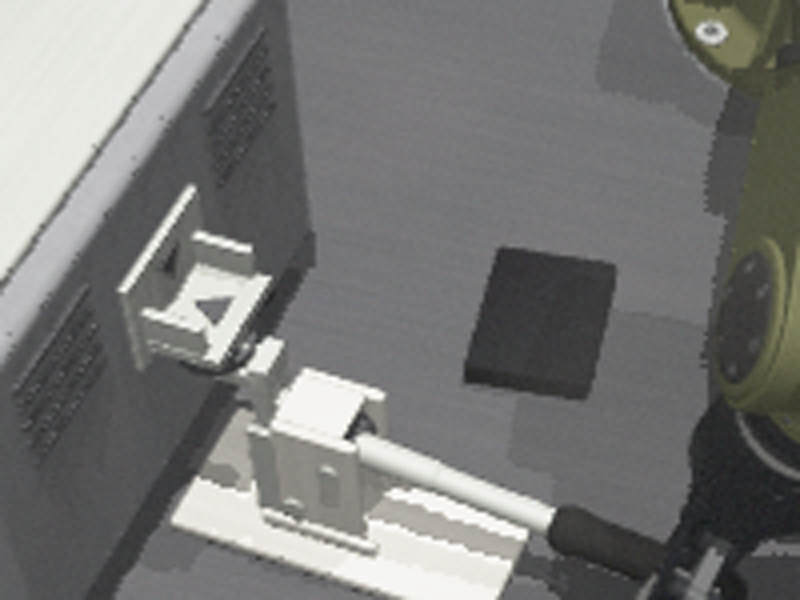

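Emit:
apply_moves(
  dp=[
    [-1.5,0,-12.5],
    [-4,0,-25],
    [-7.5,0,-38],
    [-12,0,-50],
    [-17.5,0,-62],
  ],
  dr=[
    [0,0.062,0],
    [0,0.132,0],
    [0,0.202,0],
    [0,0.272,0],
    [0,0.342,0],
  ],
  grip=[5,5,5,5,5],
)

```text
clock: 8.55
tcp_pos: [0.5393, 0.0092, 0.0948]
orientation: [179.9, -1.1, 86.1]
force: [-3.9, -6.9, 0.6]
gripper_width: 0.0226
```

```bash
python3 -c "
from h import *
relh([.3,.24,.18,.12,.06,.01])"
```

```text
t 8.55 [0.5393 0.0092 0.0948] [179.9  -1.1  86.1] F [-3.9 -6.9  0.6] w 0.0226
0.3 dp [0.4, -0.4, 1.6] dr [0.002, -0.005, 0.002]
0.24 dp [-1.1, -0.4, -9.5] dr [0.002, 0.055, 0.002]
0.18 dp [-3.3, -0.3, -20.5] dr [0.002, 0.115, 0.002]
0.12 dp [-6.1, -0.3, -31.3] dr [0.001, 0.175, 0.002]
0.06 dp [-9.6, -0.3, -42.0] dr [0.001, 0.235, 0.002]
0.01 dp [-13.0, -0.3, -50.7] dr [0.001, 0.285, 0.002]
```

Emit:
apply_moves(
  dp=[
    [-2.5,0,-9.5],
    [-5,0,-20.5],
    [-7.5,0,-31],
    [-11,0,-42],
    [-14,0,-50],
  ],
  dr=[
    [0,0.055,0],
    [0,0.115,0],
    [0,0.175,0],
    [0,0.235,0],
    [0,0.285,0],
  ],
  grip=[5,5,5,5,5],
)

```text
clock: 8.97
tcp_pos: [0.5384, -0.0057, 0.1465]
orientation: [179.8, -17.7, 86.2]
force: [-2.6, 2.3, 4.1]
gripper_width: 0.0227
```

```bash
python3 -c "
from h import *
relh([0.005,.05,.1,.15,.2,.25])
cv2.imwrite('pics/s11.png',eyes.get_image('scene')[:,:,::-1])
crop('pics/s11.png','pics/c17.png',190,110,200,150,4)"
```

```text
t 8.97 [ 0.5384 -0.0057  0.1465] [179.8 -17.7  86.2] F [-2.6  2.3  4.1] w 0.0227
0.005 dp [0.4, -0.5, 0.6] dr [0.003, -0.0, 0.003]
0.05 dp [1.2, -0.5, 9.0] dr [0.003, -0.045, 0.003]
0.1 dp [1.5, -0.5, 18.3] dr [0.003, -0.095, 0.003]
0.15 dp [1.5, -0.6, 27.6] dr [0.003, -0.145, 0.003]
0.2 dp [0.9, -0.6, 37.0] dr [0.003, -0.195, 0.003]
0.25 dp [-0.1, -0.6, 46.3] dr [0.003, -0.245, 0.003]
```

View pics/c17.png

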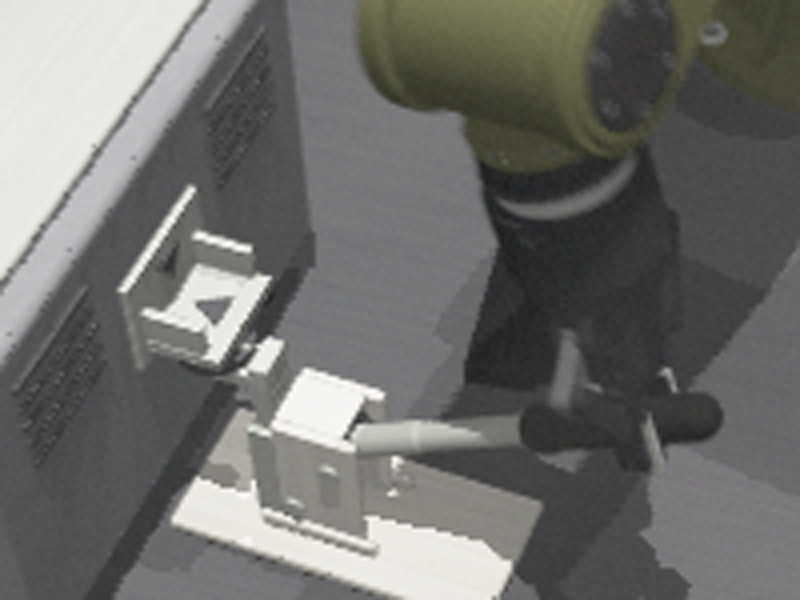

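Emit:
apply_moves(
  dp=[
    [1,0,9],
    [1,0,18],
    [0.5,0,27.5],
    [0,0,37],
    [-1,0,46],
  ],
  dr=[
    [0,-0.045,0],
    [0,-0.095,0],
    [0,-0.145,0],
    [0,-0.195,0],
    [0,-0.245,0],
  ],
  grip=[5,5,5,5,5],
  newtons=60,
)

```text
clock: 9.43
tcp_pos: [0.5403, 0.0069, 0.1048]
orientation: [179.6, -3.8, 86.1]
force: [-8.1, -1.2, 16.2]
gripper_width: 0.0224
```

```bash
python3 -c "
from h import *
relh([.25,.3,.36,.42,.48,.54,.6,.64])"
```

```text
t 9.43 [0.5403 0.0069 0.1048] [179.6  -3.8  86.1] F [-8.1 -1.2 16.2] w 0.0224
0.25 dp [1.1, -1.5, 2.4] dr [0.007, -0.003, 0.001]
0.3 dp [1.9, -1.5, 11.8] dr [0.007, -0.053, 0.001]
0.36 dp [2.2, -1.6, 23.0] dr [0.007, -0.113, 0.001]
0.42 dp [1.8, -1.7, 34.2] dr [0.007, -0.173, 0.001]
0.48 dp [0.8, -1.8, 45.4] dr [0.007, -0.233, 0.001]
0.54 dp [-1.0, -1.9, 56.4] dr [0.007, -0.293, 0.0]
0.6 dp [-3.3, -1.9, 67.4] dr [0.007, -0.353, 0.0]
0.64 dp [-5.3, -2.0, 74.6] dr [0.007, -0.393, 0.0]
```

Emit:
apply_moves(
  dp=[
    [1,-0.5,12],
    [1,-1,23],
    [1,-1.5,34],
    [0,-1.5,45],
    [-2,-1.5,56],
  ],
  dr=[
    [0.003,-0.053,0],
    [0.005,-0.113,0],
    [0.007,-0.173,0],
    [0.007,-0.233,0],
    [0.007,-0.293,0],
  ],
  grip=[5,5,5,5,5],
)

```text
clock: 9.85
tcp_pos: [0.5404, 0.0091, 0.0505]
orientation: [179.8, 13.0, 86.0]
force: [-4.5, 4.8, 16.8]
gripper_width: 0.0223
```

```bash
python3 -c "
from h import *
relh([.54,.58,.62,.65])
cv2.imwrite('pics/s12.png',eyes.get_image('scene')[:,:,::-1])
crop('pics/s12.png','pics/c18.png',190,110,200,150,4)"
```

```text
t 9.85 [0.5404 0.0091 0.0505] [179.8  13.   86. ] F [-4.5  4.8 16.8] w 0.0223
0.54 dp [1.1, -1.4, 1.9] dr [0.003, 0.001, -0.0]
0.58 dp [1.8, -1.5, 9.3] dr [0.003, -0.039, -0.0]
0.62 dp [2.1, -1.5, 16.8] dr [0.003, -0.079, -0.001]
0.65 dp [2.2, -1.5, 22.4] dr [0.003, -0.109, -0.001]
```

View pics/c18.png

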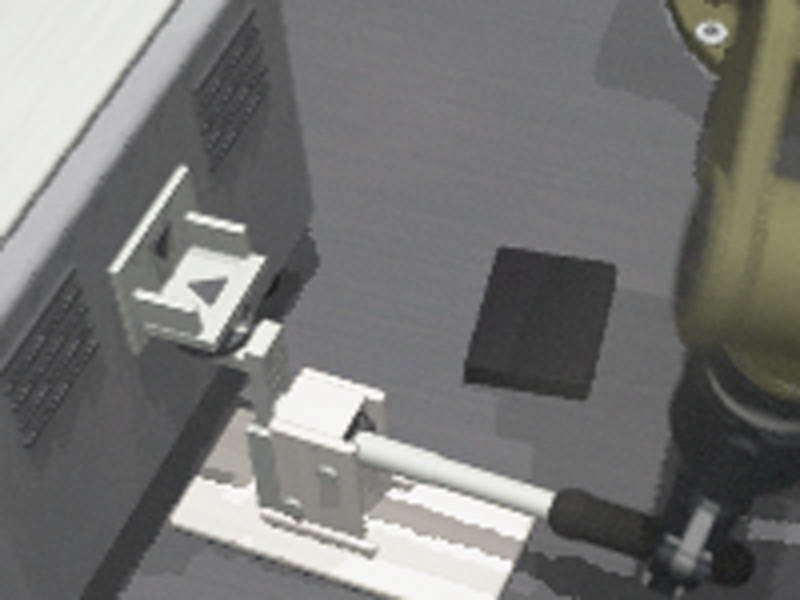

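The kiln is rising: the lug is about 20 crop px higher, a foot is visible, and the jack base has not moved. Finishing the stroke.

Emit:
apply_moves(
  dp=[
    [1,-0.5,9],
    [1,-1,16],
    [1,-1,18.5],
    [1,-1,18.5],
    [1,-1,18.5],
  ],
  dr=[
    [0.003,-0.039,0],
    [0.003,-0.079,0],
    [0.003,-0.085,0],
    [0.003,-0.085,0],
    [0.003,-0.085,0],
  ],
  grip=[5,5,5,5,5],
)

```text
clock: 10.32
tcp_pos: [0.5399, 0.0063, 0.0319]
orientation: [179.9, 18.1, 86.0]
force: [-0.4, 5.3, 15.5]
gripper_width: 0.0221
```

```bash
python3 -c "
from h import *
relh([.62,.65])
cv2.imwrite('pics/s13.png',eyes.get_image('scene')[:,:,::-1])
crop('pics/s13.png','pics/c19.png',190,110,200,150,4)
crop('pics/s13.png','pics/c20.png',170,140,150,150,4)
cv2.imwrite('pics/side13.png',eyes.get_image('side')[:,:,::-1])
"
```

```text
t 10.32 [0.5399 0.0063 0.0319] [179.9  18.1  86. ] F [-0.4  5.3 15.5] w 0.0221
0.62 dp [0.5, -1.1, -2.0] dr [0.002, 0.01, 0.0]
0.65 dp [1.1, -1.2, 3.6] dr [0.002, -0.02, 0.0]
```

View pics/c20.png

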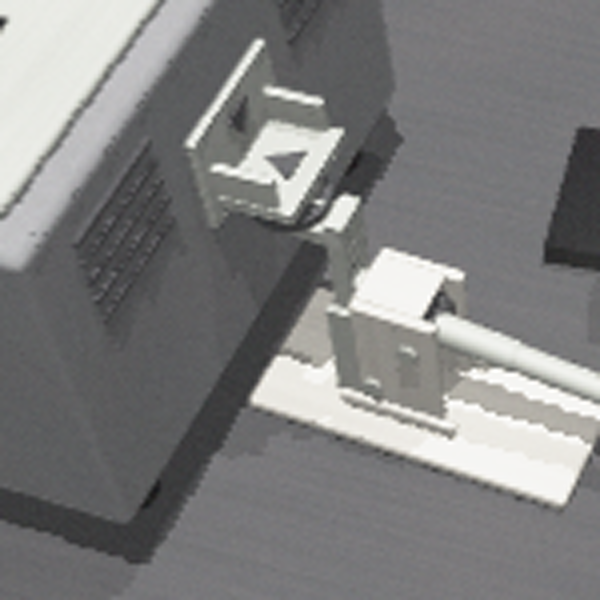

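View pics/side13.png

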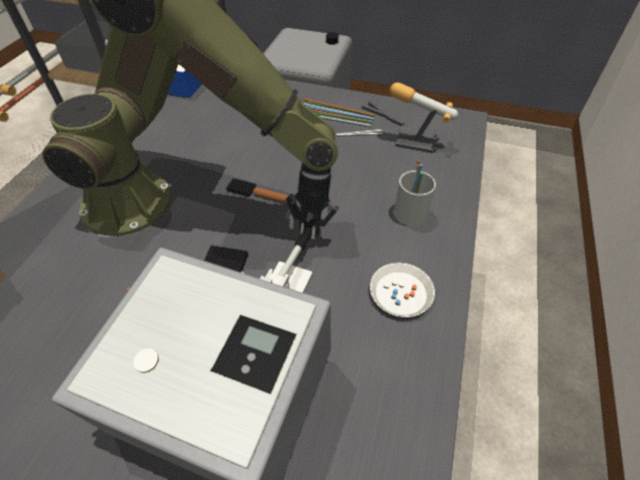

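```bash
python3 - <<'E'
from h import *
np.set_printoptions(precision=2,suppress=True)
cs=eyes.get_calibration('scene')
th=np.radians(-4);Rz=Ro.from_euler('z',-4,degrees=True);C=np.array([.5085,-.423,0])
def P(q,lift):
    t=np.arcsin(lift/.24); piv=np.array([0,-.12,0]); q=np.array(q)/1e3
    return proj(cs,C+Rz.apply(piv+Ro.from_euler('x',t).apply(q-piv)))
for l in (0,.008,.012,.016,.02):
    print(l,[P(q,l)-P(q,0) for q in ((-30,196,142),(30,196,142),(170,150,40),(-30,150,175))])
E
```

```text
0 [array([0., 0.]), array([0., 0.]), array([0., 0.]), array([0., 0.])]
0.008 [array([-2.61, -4.08]), array([-2.78, -4.06]), array([-1.45, -2.57]), array([-3.18, -3.86])]
0.012 [array([-3.98, -6.13]), array([-4.25, -6.11]), array([-2.23, -3.87]), array([-4.83, -5.79])]
0.016 [array([-5.4, -8.2]), array([-5.76, -8.17]), array([-3.05, -5.2 ]), array([-6.51, -7.73])]
0.02 [array([ -6.87, -10.28]), array([ -7.32, -10.25]), array([-3.9 , -6.54]), array([-8.24, -9.67])]
```

Emit:
apply_moves(
  dp=[
    [0.5,-1,3],
    [0.5,-1,5],
    [0.5,-1,6],
    [0.5,-1,6],
    [0.5,-1,6],
  ],
  dr=[
    [0,-0.015,0],
    [0,-0.02,0],
    [0,-0.02,0],
    [0,-0.02,0],
    [0,-0.02,0],
  ],
  grip=[5,5,5,5,5],
)

```text
clock: 10.83
tcp_pos: [0.5399, 0.0055, 0.0283]
orientation: [179.7, 19.1, 86.0]
force: [-3.1, 7.9, 20.3]
gripper_width: 0.0221
```

```bash
cat > fit.py <<'E'
from h import *
from scipy.optimize import least_squares
import sys
np.set_printoptions(precision=2,suppress=True)
relh([.62,.65])
cs=eyes.get_calibration('scene')
img=eyes.get_image('scene')[:,:,::-1];cv2.imwrite(sys.argv[1],img)
a=cv2.cvtColor(cv2.imread('pics/scene0.png'),cv2.COLOR_BGR2GRAY);b=cv2.cvtColor(np.ascontiguousarray(img),cv2.COLOR_BGR2GRAY)
# known 3D features on kiln: derive kiln coords from image0 on top plate z=.243
Rz=Ro.from_euler('z',-4,degrees=True);C=np.array([.5085,-.423,0])
m=np.zeros_like(a);cv2.fillPoly(m,[np.array([(141,78),(244,104),(178,198),(62,165)])],255)
p0=cv2.goodFeaturesToTrack(a,60,.02,6,mask=m);p1,st,_=cv2.calcOpticalFlowPyrLK(a,b,p0,None,winSize=(21,21))
p0=p0[st==1].reshape(-1,2);p1=p1[st==1].reshape(-1,2)
Q=np.array([onz(cs,*p,.243) for p in p0])
def f(x):
    R=Ro.from_euler('zx',[0,0]); piv=C+Rz.apply([0,-.12,0])
    ax=Rz.apply([1,0,0]); r=Ro.from_rotvec(ax*x[0])*Ro.from_rotvec([0,0,x[3]])*Ro.from_rotvec(Rz.apply([0,1,0])*x[4])
    return r,piv
def res(x):
    r,piv=f(x); W=piv+r.apply(Q-piv)+[x[1],x[2],0]
    return (np.array([proj(cs,w) for w in W])-p1).ravel()
s=least_squares(res,[.04,0,0,0,0],loss='soft_l1')
x=s.x; print('n',len(p0),'rms',np.sqrt(np.mean(s.fun**2)),'tilt',x[0],'shift mm',x[1:3]*1e3,'yaw',x[3],'roll',x[4])
r,piv=f(x)
for q in ((-.13,.12,0),(.13,.12,0),(-.13,-.12,0),(.13,-.12,0),(0,.178,.125)):
    w=piv+r.apply(C+Rz.apply(q)-piv)+[x[1],x[2],0]; print(q,(w*1e3).round(1),((w-(C+Rz.apply(q)))*1e3).round(1))
E
python3 fit.py pics/s14.png
```

```text
t 10.83 [0.54 0.01 0.03] [179.7  19.1  86. ] F [-3.1  7.9 20.3] w 0.0221
0.62 dp [0.1, -1.2, -5.7] dr [0.005, 0.028, -0.001]
0.65 dp [0.7, -1.3, -0.1] dr [0.005, -0.002, -0.001]
n 29 rms 4.377885390158522 tilt 0.09373244356066708 shift mm [ 0.79 16.74] yaw 0.0019179493655881424 roll 0.007225359464081398
(-0.13, 0.12, 0) [ 387.4 -278.8   23.4] [ 0.2 15.4 23.4]
(0.13, 0.12, 0) [ 646.8 -296.3   21.6] [ 0.3 16.1 21.6]
(-0.13, -0.12, 0) [ 371.2 -517.2    0.9] [ 0.8 16.4  0.9]
(0.13, -0.12, 0) [ 630.6 -534.7   -0.9] [ 0.8 17.1 -0.9]
(0, 0.178, 0.125) [ 521.1 -241.7  152.3] [ 0.2  3.7 27.3]
```

```bash
sed -i "s#^img=.*#img=cv2.imread(sys.argv[1])#" fit.py
python3 - <<'E'
s=open('fit.py').read()
s=s.replace("p0=p0[st==1]","pb,st2,_=cv2.calcOpticalFlowPyrLK(b,a,p1,None,winSize=(21,21));ok=(np.linalg.norm(pb-p0,axis=2)<.3)&(st==1);st=ok.astype(int)\np0=p0[st==1]")
s=s.replace("Q=np.array","d=p1-p0;k=np.linalg.norm(d-np.median(d,0),axis=1)<3;p0=p0[k];p1=p1[k];print(np.c_[p0,d[k]][:30])\nQ=np.array")
open('fit.py','w').write(s)
E
python3 fit.py pics/s14.png
```

```text
t 10.88 [0.54 0.01 0.03] [179.7  19.1  86. ] F [-3.1  8.  19.5] w 0.0221
0.62 dp [0.1, -1.2, -5.7] dr [0.005, 0.028, -0.001]
0.65 dp [0.7, -1.2, -0.1] dr [0.005, -0.002, -0.001]
[[175.   151.    -5.53  -5.64]
 [102.   172.    -4.62  -3.5 ]
 [135.   169.    -5.24  -4.82]
 [161.   156.    -5.68  -5.38]
 [148.   186.    -5.82  -5.68]
 [137.   158.    -5.33  -4.51]
 [123.   156.    -4.47  -3.72]
 [132.   138.    -4.38  -3.56]
 [159.   103.    -4.19  -3.19]
 [148.   173.    -5.91  -5.36]
 [149.   152.    -5.42  -4.75]
 [141.   106.    -4.14  -2.89]
 [163.   168.    -6.42  -4.61]
 [153.   181.    -5.79  -5.6 ]
 [155.   108.    -4.33  -3.07]
 [182.   193.    -5.73  -7.29]
 [111.   176.    -4.5   -3.75]
 [168.   161.    -5.7   -5.46]
 [157.   176.    -5.64  -5.73]
 [139.   184.    -6.4   -5.51]]
n 20 rms 0.31465530099948696 tilt 0.05696989517419452 shift mm [-2.34  4.33] yaw -0.0010894193270922967 roll 0.004637483997568608
(-0.13, 0.12, 0) [ 385.1 -290.2   14.3] [-2.1  4.  14.3]
(0.13, 0.12, 0) [ 644.4 -308.5   13.1] [-2.1  3.8 13.1]
(-0.13, -0.12, 0) [ 368.1 -529.2    0.6] [-2.3  4.4  0.6]
(0.13, -0.12, 0) [ 627.5 -547.6   -0.6] [-2.3  4.2 -0.6]
(0, 0.178, 0.125) [ 519.  -248.8  141.8] [-2.  -3.3 16.8]
```

```bash
python3 -c "
from h import *
cv2.imwrite('pics/s15.png',eyes.get_image('scene')[:,:,::-1])
crop('pics/s15.png','pics/c21.png',215,140,110,140,5)"; python3 fit.py pics/s15.png | tail -6
```

```text
n 20 rms 0.32157580442629846 tilt 0.05694098973929114 shift mm [-2.32  4.32] yaw -0.0011206756805622622 roll 0.004567173789982962
(-0.13, 0.12, 0) [ 385.1 -290.2   14.3] [-2.1  4.  14.3]
(0.13, 0.12, 0) [ 644.5 -308.6   13.1] [-2.1  3.8 13.1]
(-0.13, -0.12, 0) [ 368.1 -529.2    0.6] [-2.3  4.4  0.6]
(0.13, -0.12, 0) [ 627.5 -547.6   -0.6] [-2.3  4.2 -0.6]
(0, 0.178, 0.125) [ 519.  -248.8  141.8] [-2.  -3.3 16.8]
```

View pics/c21.png

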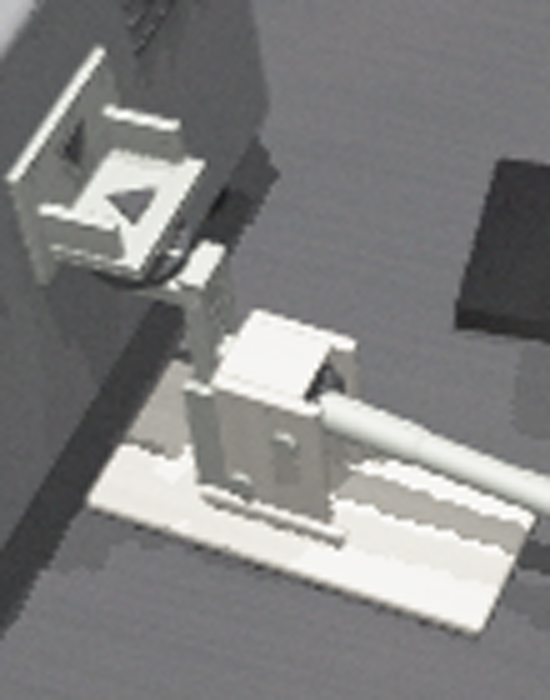

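Nothing changed between the last two pictures. The saddle carries the lug, the jack base lies flat, and the feet measure about 13–14 mm up. Handing in.

```bash
python3 -c "
from bench import workorder,readout
print(workorder.hand_in()); s=readout.observe(); print(s['clock'],s['force'],s['tcp_pos'])"
```

```text
the job is handed in; nothing more can be done
None
the job is handed in; nothing more can be done
```

The kiln is up on the jack with the handle held down, and I handed the job in at about 11 s of the 53 s allowed. The hand-in gave no verdict.

I gripped the jack by its housing, carried it over and set its saddle under the lift pad. Then I gripped the handle and made two full strokes. I held it at the bottom of the second, at about 0.65 rad, without letting go.

Last checks:
- **Lift:** the lug-side feet measured about 13–14 mm clear of the bench. Two pictures taken one after the other gave the same result, so the kiln was still.
- **Jack:** its base lay flat and did not visibly move during pumping. The load at the wrist was about 20 N.
- **Kiln position:** it shifted about 5 mm along the bench as it tilted, well inside the 35 mm limit.
- **Bystanders:** nothing touched them.

One disagreement remains on how well the saddle was centred. At placing, the scene camera put the saddle within about 3 mm of the pad. A blurred wrist picture put it 5–7 mm off, mostly sideways. After the lift, the pad position worked out from the kiln fit was about 3 mm from the saddle. All of these are inside the 13 mm placing limit and the 22 mm final limit.

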